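# Bearing play check: drop the probe, load four clicks, hold

### The arm

A 6-joint arm with a two-finger parallel gripper is mounted at the origin on the work surface. World frame = base frame: x ahead of the robot, y to its left, z up, the work surface at z = 0. Lengths are in m, angles in rad, forces in N, time in s.
With the tool pointing down it reaches from about 0.25 to 0.725 m from the base axis. Payload 4 kg.
Tool frame: the origin (TCP) lies midway between the tips of the shut fingers; the grasp point (between the pads) lies 19 mm behind it; z points along the fingers, y is the direction in which the jaws open and shut (so a half turn about z gives the same grasp; the last joint's range is limited). The gripper opens to 85 mm and grips with 20 to 120 N. Pads are 22 mm wide; open, the fingers measure 114 mm over their backs; the gripper's body (76 mm by 85 mm) begins 54 mm behind the grasp point. The pads swing forward as they close: fully open they stand 13 mm farther back than shut.
Start: joints at [1.113, 0.241, 0.005, 1.335, 0, 1.571], TCP at [0.221, 0.449, 0.231] pointing down, gripper open.
Joint ranges: [-2.72, 2.72], [-1.05, 1.87], [-1.09, 1.28], [-1.99, 2.15], [-1.42, 1.44], [-3.14, 3.14]. Speed limits (rad/s): [2.79, 2.79, 3.14, 3.14, 3.14, 3.14].

### API

Orientations are given as a unit quaternion [x, y, z, w].
In Python, from workcell import get_obs, camera, camera_model, job_done, masks_of gives the robot as it stands.
- The arm moves only by the tool jog_arm, never from a script. Its argument "deltas" is a list that holds one entry, the list of rows, each a list of 7 numbers: the shift along the tool's x, y, z in mm, then the turn, a rotation vector about the tool's x, y, z in degrees, then the finger opening in mm, from 0 to 85.4. A call has 1 to 5 rows; each row shifts and turns the pose as measured when the row begins, along the tool's axes as they then stand; what a row does not reach is not made up. A row lasts 1/10 s, in which the tool goes at most 50 mm and 8.59 degrees, less where a joint would pass 70% of its speed; a pose out of reach is approached as far as the arm can. A call with a gripper value outside its range is refused whole. The fingers move at their own pace and stop on an object; the grip force is fixed at half the most. Time passes only in rows, so rows that do not move let the fingers close. It gives the time, the measured TCP pose, the force and the opening at its end, in the units of the state.
- get_obs(): the state, without advancing time (a new reading comes with each control period).
- camera(name): name is "scene" or "top" or "wrist"; returns the picture (480x640x3 uint8, red, green, blue); there is no depth.
- camera_model(name): a dict with "fovy" (degrees; the focal length in pixels is half the picture's height over the tangent of half this angle, whatever the lens; pixels are square), "cx", "cy" (the principal point, pixels), "pose" (4x4, takes a point from camera to world coordinates); the wrist camera has in their place "T_tool_cam" (4x4, takes a point from camera to tool coordinates, whose origin is the TCP and whose axes are the flange's). Camera axes: x right, y down, z forward; pixel columns grow to the right and rows downward; lengths in m; the calibration is good to about 2 mm. A picture is of the moment at which its call begins: read the wrist's pose just before it. camera_model takes no time and is no camera call.
- job_done(): hands the job in, once; it reports no verdict.
Trained networks look in the newest picture that a camera, given by its name, has taken for a name from the list of things; names that differ only in an ending like _2 or _b are one class to them, and where a whole thing is asked for, a point or a joint stands for the part that bears it (a point fixed in the world has none). Each returns a list of dicts, best first, with "conf" (0 to 1); they miss things now and then, are a little off and sometimes report something else, mostly with a low value. They report only what shows in the picture. A call takes as long as a camera call.
- masks_of(target, camera): "pixels" (480x640 bool, what is visible of it) and "at" ([column, row] in pixels, amid what is visible of it).
The state is a dict: "clock": time; "joint_pos": joint angles; "joint_vel": joint speeds; "tau": joint torques, N m; "eef_pos": TCP position; "tool_rot": TCP orientation; "ft_force": force on the tool from outside, world axes, zero at the start; "ft_torque": the same for the moment, N m; "grip_width": finger opening in m.
Only numpy, scipy, OpenCV 4.12 (cv2) and the standard library are available. Lean on these libraries where they do the work, as an engineer would, in place of code of your own. Each camera call takes 0.05 s, during which the arm holds its last target. There are 200 camera calls.

### The job

On the green bearing test stand, press the small red lift lever on the blue indicator head fully down, so that the probe rests on the bearing. Then take the upright black handle of the long red ratchet lever, swing it clockwise (seen from above) exactly four clicks, feeling each yellow-plunger click over a brass tooth and never going past a fifth tooth, and finish while still holding it there, settled between the fourth and fifth teeth, because its spring pulls it back. Do not load the lever before the probe is down, and leave the loose parts around alone.

Things in the scene. Friction and masses are not known exactly. Their poses are not given: they have to be found in the camera images.
- lift (a joint): Angle of the small lift lever on the indicator head, rad: 0 = fully raised (pad points up 26 degrees), 0.9 = fully down at its stop (pad 26 degrees below level). Friction keeps it where it is left; pressing the pad takes about 2 to 3 N. It starts raised, at 0 to 0.2.
- lift_pad (a point): Top centre of the red pad (20 x 26 x 7 mm) on the free end of the lift lever, 54 mm from its level hinge. It goes from about 149 mm above the table (raised) to about 102 mm (fully down), shifting sideways under 7 mm: press it straight down from above. The head (blue, 145 mm high, dial top 159 mm) stands on the stand's +x side of it, its near face about 55 mm away.
- stand: The test stand, fixed to the bench: green base plate 200 x 350 x 12 mm; origin at its underside near the middle, z up; x and y along the plate's short and long sides. The tallest part is the indicator head, at x +20, y +105 mm, 160 mm high. The lever swings over the -y half.
- pivot (a point): On the ratchet lever's upright axis, 50 mm above the table.
- ratchet (a joint): Angle of the ratchet lever, rad: 0 = on its stop, where it starts; grows clockwise seen from above; ends at 1.3. A spring always pulls it back: at the handle about 7 N at 0 to 9 N at 1.0 rad. Climbing a tooth adds up to about 5 N, and just past its crest the force drops well below the plain pull: that is the click. The teeth do not hold the lever: let go, it flies back.
- grip (a point): Upright round black handle of the ratchet lever, spinning freely on its pin, 24 mm diameter, 51 to 127 mm above the table; origin on its axis, 95 mm above the table and 140 mm from the pivot axis. The x axis given points along the lever, away from the pivot. The red arm below is 18 mm wide, top at 50 mm. A yellow plunger cap up to 66 mm high rides on the arm 80 mm from the pivot.
- disc: Dark steel disc, 188 mm across, fixed under the lever, its origin on the lever's axis; clamped at another angle each time. Its x axis is a white mark. Clockwise from the mark, brass teeth (radial bars 8 mm thick) lie at 0.1, 0.3, 0.5, 0.7, 0.9, 1.1 and 1.3 rad. The resting lever is 0 to 0.19 rad before the mark; after four clicks it is between 0.7 and 0.9, the middle at 0.8.
- small_ring: Bystander, loose: aluminium spacer ring lying on the stand's base plate, 34 mm across, 12 high. Origin at its underside.
- bearing_race: Bystander, loose: loose steel bearing race, 68 mm across, 20 high. Origin at its underside.
- socket: Bystander, loose: aluminium-coloured wrench socket standing upright, 28 mm across, 40 high. Origin at its underside.
- wrench: Bystander, loose: steel wrench lying flat. Origin at its underside.
- grease_jar: Bystander, loose: jar with yellow cap, 60 mm across, 85 high. Origin at its underside.
- valve: Bystander, loose: small dark steel valve block with a blue coil, 45 mm wide, 40 high. Origin at its underside.
- piston: Bystander, loose: brass pump piston standing upright, 26 mm across, 60 high. Origin at its underside.

How it is judged:
On the way, in this order (a step that is already met when the one before it is completed fails the run):
1. the lift lever is pressed down, the probe on the bearing (value of joint lift above 0.75 rad), for 0.2 s.
2. the ratchet lever stands four clicks on, held by the fingers (angle between the x axis of grip and the x axis of disc, either way round between 0.72 and 0.88 rad and contact force between the fingers and handle_c0 above 2 N and value of joint lift above 0.75 rad), for 0.4 s.
At the end, for the whole second after the job is handed in: The lift lever is down (joint above 0.75 of 0.9 rad); the ratchet lever is still, past the fourth tooth and short of the fifth, within 0.08 rad of the middle between them, and the fingers are holding its black handle with more than 2 N (all of step 2 and velocity of joint ratchet between -0.15 and 0.15 rad/s); the arm keeps its last pose, push and grip.
It fails at once if the ratchet lever goes past the fifth tooth (angle between the x axis of grip and the x axis of disc, either way round above 0.92 rad).
It fails at once if the ratchet lever is moved over the first tooth before the probe is down (y of grip in the frame of disc below -0.021 m and not (value of joint lift above 0.75 rad)).
It fails at once if a loose bystander is pushed over 15 mm out of place or knocked over (distance of any of small_ring, bearing_race, socket, wrench, grease_jar, valve, piston from where it was at the start of the episode above 0.015 m).
It also fails if it takes over 69 s, if anything falls off the work surface, if the arm or the gripper's body presses on something with over 40 N, if the wrist force passes 120 N, or if a joint passes its speed limit or range.

## Working session

There is one attempt and no reset: what is moved stays moved. The work goes in short steps, Python scripts to look and compute and a tool call to move; the robot and the scene stay as the last step left them, time stands still between calls to the robot, and variables do not carry over. Pictures are saved under pics/ and viewed, about 8 in all and at most 12, crops included, and the job is handed in when it is done.

Besides the shell and the picture viewer there is one more tool, called after "Emit:" by a JSON object that holds its "name" and its "arguments". jog_arm: Moves the arm, as the interface text tells. Its arguments: {"type":"object","properties":{"deltas":{"type":"array"}},"required":["deltas"]}

```bash
mkdir -p pics; ls; cat > h.py <<'E'
import numpy as np, cv2
from workcell import *
from scipy.spatial.transform import Rotation as R
def ray(cam,uv,m=None,obs=None):
    m=m or camera_model(cam); f=240/np.tan(np.radians(m["fovy"])/2)
    T=np.array(m["pose"]) if "pose" in m else tool(obs or get_obs())@np.array(m["T_tool_cam"])
    d=T[:3,:3]@np.array([(uv[0]-m["cx"])/f,(uv[1]-m["cy"])/f,1]); return T[:3,3],d
def tool(o):
    T=np.eye(4);T[:3,:3]=R.from_quat(o["tool_rot"]).as_matrix();T[:3,3]=o["eef_pos"];return T
def atz(cam,uv,z,obs=None):
    o,d=ray(cam,uv,obs=obs); return o+d*(z-o[2])/d[2]
def save(n,im): cv2.imwrite("pics/"+n,im[:,:,::-1])
E
python3 - <<'E'
from h import *
for c in ("scene","top"):
    im=camera(c); save(c+"1.png",im)
    m=camera_model(c); print(c,m["fovy"],m["cx"],m["cy"],np.round(m["pose"],3).tolist())
    for t in ("lift_pad","grip","disc","stand","small_ring"):
        for r in masks_of(t,c)[:2]: 
            print(t,round(r["conf"],2),np.round(r["at"],1),r["pixels"].sum())
o=get_obs(); print(o["clock"],o["tool_rot"],o["ft_force"])
E
```

```text
pics
scene 43.53689378749803 317.0509720785824 240.36406348617706 [[-0.573, 0.647, -0.503, 1.181], [0.82, 0.456, -0.346, 0.411], [0.006, -0.611, -0.792, 0.986], [0.0, 0.0, 0.0, 1.0]]
lift_pad 0.45 [416.4 208.4] 178
grip 0.65 [272.4 219.3] 1162
disc 0.81 [311.2 244.2] 4539
stand 0.89 [376.7 264.5] 10151
small_ring 0.54 [338.6 277. ] 182
top 42.46188480178577 322.6138368574812 239.22490362752865 [[-0.004, -0.997, 0.079, 0.519], [-1.0, 0.003, -0.006, 0.044], [0.005, -0.079, -0.997, 1.52], [0.0, 0.0, 0.0, 1.0]]
lift_pad 0.47 [270.7 303.5] 181
lift_pad 0.36 [209.2 299.4] 613
grip 0.92 [375.2 257.2] 541
grip 0.33 [295.3 275.8] 7991
disc 0.58 [342.6 278.4] 4172
stand 0.57 [294.9 277.8] 7679
small_ring 0.68 [300.5 249.8] 114
small_ring 0.3 [355.7 197.5] 551
0.6 [ 2.26913455e-01  9.73914926e-01 -8.87278596e-06 -1.01747641e-05] [ 0.27781992 -0.12976418  0.01502748]
```

```bash
python3 - <<'E'
import cv2,numpy as np
a=cv2.imread("pics/scene1.png");b=cv2.imread("pics/top1.png")
cv2.imwrite("pics/c1.png",cv2.resize(a[120:360,220:520],(750,600),interpolation=3))
cv2.imwrite("pics/c2.png",cv2.resize(b[160:370,170:450],(800,600),interpolation=3))
E
```

```text
(no output)
```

View pics/c1.png

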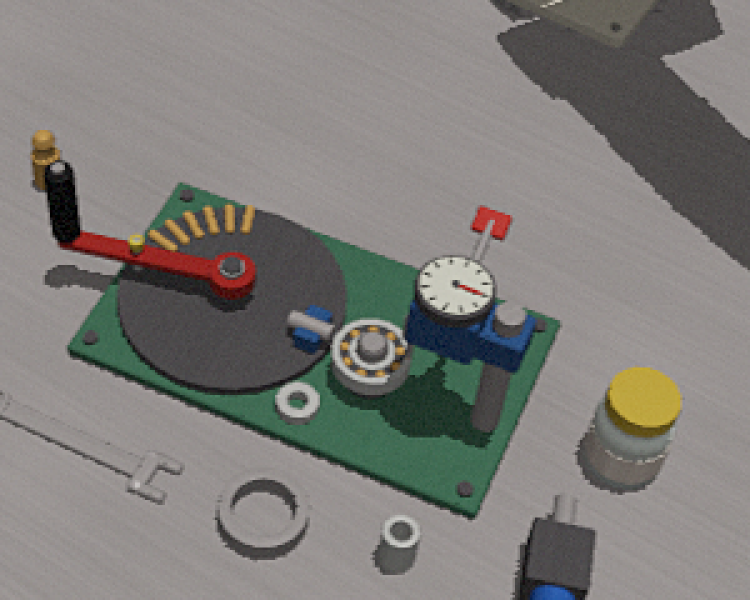

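View pics/c2.png

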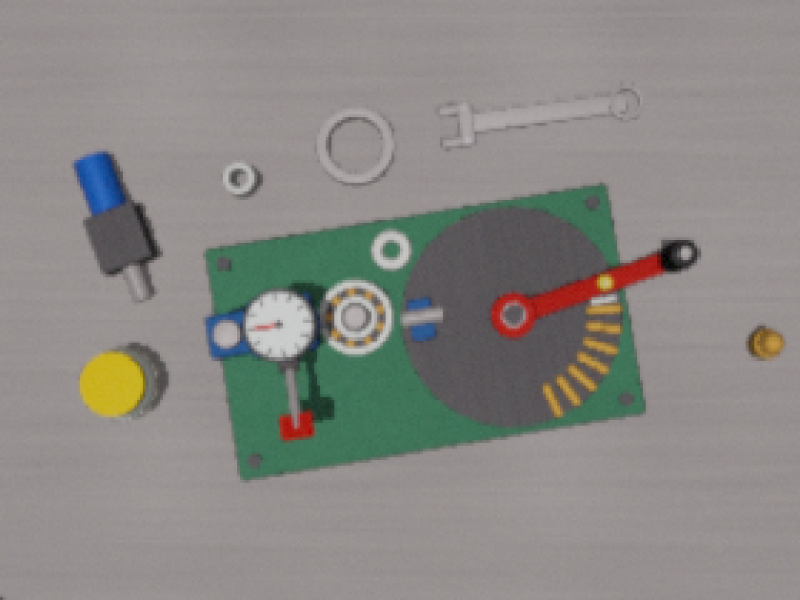

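The scene view shows the lever resting at left before the teeth, and the raised pad behind the head. In the top crop, the pad is at about (297,427), the pivot at (513,315), the handle top at (684,253), the white mark at (604,299), and the piston is well outside the handle's arc.

```bash
python3 - <<'E'
from h import *
s=280/800
P=lambda u,v:(170+u*s,160+v*s)
S=lambda u,v:(220+u*.4,120+v*.4)
def tri(a,b):
    (o1,d1),(o2,d2)=ray("scene",a),ray("top",b)
    A=np.stack([d1,-d2],1);t=np.linalg.lstsq(A,o2-o1,rcond=None)[0]
    p,q=o1+d1*t[0],o2+d2*t[1]; return np.round((p+q)/2,4),round(np.linalg.norm(p-q)*1e3,1)
print("pad",tri(S(492,222),P(297,427)),atz("top",P(297,427),.146))
print("handtop",tri(S(58,167),P(684,253)))
h=atz("top",P(684,253),.127);pv=atz("top",P(513,315),.06);mk=atz("top",P(604,299),.03)
pi=atz("top",P(766,340),.05)
print(h,pv,mk,pi,np.linalg.norm((h-pv)[:2]))
for z in (.02,.03,.04):
    mk=atz("top",P(604,299),z);print([np.degrees(np.arctan2(*(p-pv)[1::-1])) for p in (h,mk)],np.linalg.norm((mk-pv)[:2]))
print([np.round(atz("top",P(*c),.012),3) for c in ((205,250),(607,184),(645,410),(241,480))])
print(R.from_quat(get_obs()["tool_rot"]).as_matrix().round(3))
print(np.round(camera_model("wrist")["T_tool_cam"],3))
E
```

```text
pad (array([0.4721, 0.1468, 0.1351]), np.float64(3.5)) [0.4732238  0.14440614 0.146     ]
handtop (array([ 0.6079, -0.1596,  0.124 ]), np.float64(1.9))
[ 0.60823321 -0.15997092  0.127     ] [ 0.56167455 -0.02755399  0.06      ] [ 0.5757651  -0.10598172  0.03      ] [ 0.54040554 -0.23842338  0.05      ] 0.14036364556711742
[np.float64(-70.62799515095881), np.float64(-79.67507326427206)] 0.08074135990087358
[np.float64(-70.62799515095881), np.float64(-79.81474073732524)] 0.07968345356968944
[np.float64(-70.62799515095881), np.float64(-79.95816578141522)] 0.07862603347130985
[array([0.62 , 0.233, 0.012]), array([ 0.675, -0.112,  0.012]), array([ 0.482, -0.142,  0.012]), array([0.424, 0.202, 0.012])]
[[-0.897  0.442 -0.   ]
 [ 0.442  0.897 -0.   ]
 [ 0.    -0.    -1.   ]]
[[ 0.001 -0.955 -0.298  0.076]
 [ 1.     0.001  0.001  0.001]
 [-0.001 -0.298  0.955 -0.142]
 [ 0.     0.     0.     1.   ]]
```

Emit:
{"name": "jog_arm", "arguments": {"deltas": [[[-45,-20,0,0,0,0,0],[-45,-20,0,0,0,0,0],[-45,-20,0,0,0,0,0],[-45,-20,0,0,0,0,0],[-45,-20,0,0,0,0,0]]]}}

```text
clock: 1.1
eef_pos: [0.3805, 0.261, 0.2311]
tool_rot: [0.219, 0.976, 0.002, 0.0]
ft_force: [0.1, 0.1, -0.1]
grip_width: 0.0121
```

Emit:
{"name": "jog_arm", "arguments": {"deltas": [[[-45,-20,0,0,0,0,0],[-45,-20,0,0,0,0,0],[-30,-15,0,0,0,0,0],[0,0,0,0,0,0,0]]]}}

```text
clock: 1.5
eef_pos: [0.4704, 0.1527, 0.2315]
tool_rot: [0.223, 0.975, 0.002, 0.002]
ft_force: [1.0, -0.4, -0.2]
grip_width: 0.0
```

```bash
python3 - <<'E'
from h import *
o=get_obs();im=camera("wrist");save("w1.png",im)
print(o["clock"],o["eef_pos"],o["tool_rot"],o["ft_force"],o["grip_width"])
for r in masks_of("lift_pad","wrist")[:2]: print(r["conf"],r["at"],r["pixels"].sum(),atz("wrist",r["at"],.143,o))
for p in ([.472,.145,.143],):
    m=camera_model("wrist");T=np.linalg.inv(tool(o)@np.array(m["T_tool_cam"]));q=T[:3,:3]@p+T[:3,3];f=240/np.tan(np.radians(m["fovy"])/2);print("expected px",q[:2]/q[2]*f+[m["cx"],m["cy"]])
E
```

```text
1.5 [0.47037146 0.15270062 0.23149472] [0.2228674  0.9748431  0.00249735 0.00219382] [ 1.02714652 -0.43886329 -0.17604925] 2.274702722412532e-05
0.74 [326.3, 268.8] 2205 [0.48502945 0.14997275 0.143     ]
expected px [309.55554595 254.02312726]
```

View pics/w1.png

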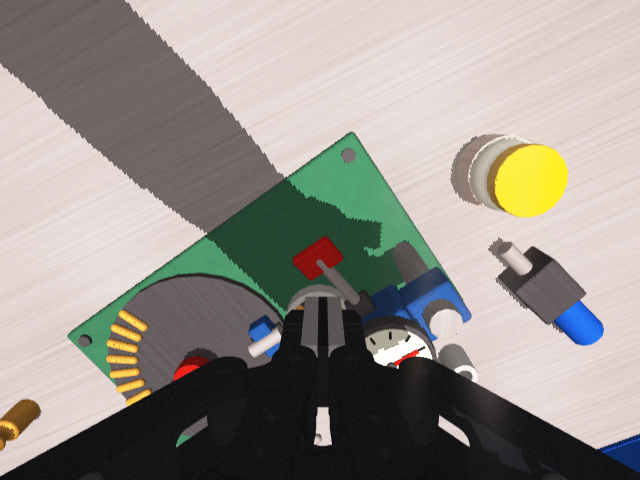

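The wrist view shows the red pad at (317,257). That agrees with the top estimate (expected at 310,254), so I'm pressing from above.

Emit:
{"name": "jog_arm", "arguments": {"deltas": [[[-7,-5,35,0,0,0,0],[0,0,35,0,0,0,0],[0,0,10,0,0,0,0],[0,0,0,0,0,0,0]]]}}

```text
clock: 2.0
eef_pos: [0.4717, 0.1524, 0.1515]
tool_rot: [0.218, 0.976, 0.005, 0.003]
ft_force: [-1.0, 0.8, 0.8]
grip_width: -0.0
```

Emit:
{"name": "jog_arm", "arguments": {"deltas": [[[0,0,10,0,0,0,0],[0,0,10,0,0,0,0],[0,0,10,0,0,0,0],[0,0,10,0,0,0,0]]]}}

```text
clock: 2.4
eef_pos: [0.474, 0.1555, 0.1145]
tool_rot: [0.216, 0.976, 0.007, 0.006]
ft_force: [0.4, -1.5, 2.4]
grip_width: 0.0002
```

Emit:
{"name": "jog_arm", "arguments": {"deltas": [[[4,-6,1,0,0,0,0],[0,0,7,0,0,0,0],[0,0,5,0,0,0,0],[0,0,3,0,0,0,0],[0,0,3,0,0,0,0]]]}}

```text
clock: 2.9
eef_pos: [0.4697, 0.1524, 0.1013]
tool_rot: [0.216, 0.976, 0.009, 0.009]
ft_force: [-11.2, -3.6, 27.3]
grip_width: 0.0002
```

Emit:
{"name": "jog_arm", "arguments": {"deltas": [[[0,0,-40,0,0,0,0],[0,0,-40,0,0,0,0],[0,0,-20,0,0,8,0],[0,0,0,0,0,8,0],[0,0,0,0,0,8,40]]]}}

```text
clock: 3.4
eef_pos: [0.4667, 0.1506, 0.205]
tool_rot: [0.422, 0.907, 0.011, 0.007]
ft_force: [0.2, -0.1, 0.7]
grip_width: 0.0134
```

Emit:
{"name": "jog_arm", "arguments": {"deltas": [[[0,0,0,0,0,8,50],[0,0,0,0,0,8,50],[0,0,0,0,0,8,50],[0,0,0,0,0,8,50],[0,0,0,0,0,8,50]]]}}

```text
clock: 3.9
eef_pos: [0.4667, 0.1504, 0.2034]
tool_rot: [0.717, 0.697, 0.013, 0.002]
ft_force: [-0.2, 0.6, -0.8]
grip_width: 0.05
```

```bash
cat > g.py <<'E'
from h import *
import sys
# tool-frame shift (mm) to a world target and turn (deg) to tool-down with jaw-axis angle a
t=np.array(eval(sys.argv[1]));a=np.radians(float(sys.argv[2]))
o=get_obs();T=tool(o);y=np.array([np.cos(a),np.sin(a),0]);z=np.array([0,0,-1.])
G=np.stack([np.cross(y,z),y,z],1)
print(o["clock"],T[:3,3].round(4),"jawdeg",np.degrees(np.arctan2(T[1,1],T[0,1])).round(1),"F",np.round(o["ft_force"],1),"w",round(o["grip_width"],4))
print("shift",(T[:3,:3].T@(t-T[:3,3])*1e3).round(1),"turn",np.degrees(R.from_matrix(T[:3,:3].T@G).as_rotvec()).round(1))
E
python3 g.py "[.608,-.160,.19]" -8
python3 -c "
from h import *
im=camera('scene');cv2.imwrite('pics/s2.png',cv2.resize(im[120:360,220:520,::-1],(750,600),interpolation=3))
print([ (r['conf'],r['at']) for r in masks_of('lift_pad','scene')[:2]])"
```

```text
3.9 [0.4667 0.1504 0.2034] jawdeg -1.7 F [-0.2  0.6 -0.8] w 0.05
shift [-306.4  150.1   11.6] turn [ 1.2 -1.   6.3]
[(0.72, [339.3, 278.9]), (0.55, [416.2, 224.5])]
```

View pics/s2.png

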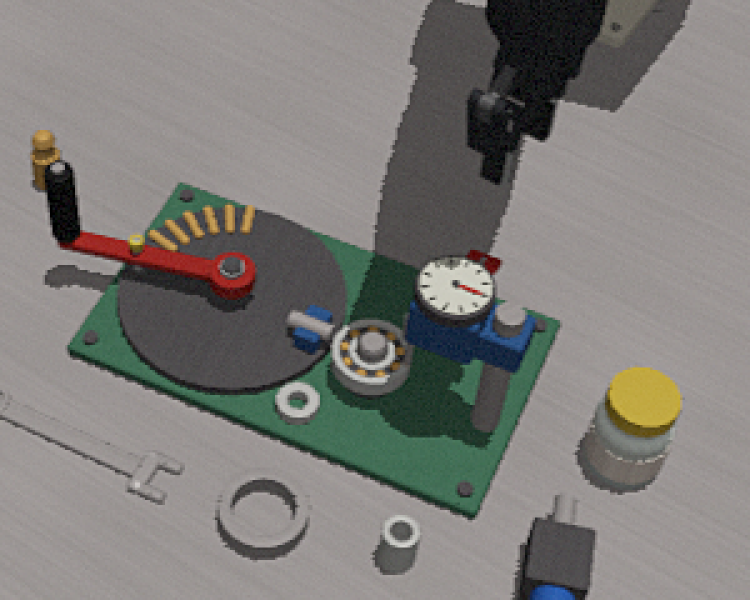

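The pad now sits low behind the dial at crop (485,262), down from (492,222), and nothing else moved. Next I go above the handle.

Emit:
{"name": "jog_arm", "arguments": {"deltas": [[[-40,19,0,1.2,-1,6,60],[-40,24,0,0,0,0,60],[-40,24,0,0,0,0,60],[-40,24,0,0,0,0,60],[-40,24,0,0,0,0,60]]]}}

```text
clock: 4.5
eef_pos: [0.5629, -0.0605, 0.2016]
tool_rot: [0.741, 0.671, -0.0, -0.002]
ft_force: [0.6, 0.2, -0.9]
grip_width: 0.0603
```

Emit:
{"name": "jog_arm", "arguments": {"deltas": [[[-40,20,0,0,0,0,60],[-30,15,0,0,0,0,60],[0,0,0,0,0,0,60]]]}}

```text
clock: 4.8
eef_pos: [0.5932, -0.1427, 0.199]
tool_rot: [0.74, 0.672, -0.0, -0.001]
ft_force: [0.6, 0.4, 0.0]
grip_width: 0.0602
```

```bash
python3 g.py "[.608,-.160,.19]" -8
python3 - <<'E'
from h import *
o=get_obs();im=camera("wrist");save("w2.png",im)
for r in masks_of("grip","wrist")[:2]: print(r["conf"],r["at"],r["pixels"].sum(),atz("wrist",r["at"],.1,o))
m=camera_model("wrist");T=np.linalg.inv(tool(o)@np.array(m["T_tool_cam"]));f=240/np.tan(np.radians(m["fovy"])/2)
for p in ([.608,-.16,.127],[.608,-.16,.06]):
    q=T[:3,:3]@p+T[:3,3];print("expected px",q[:2]/q[2]*f+[m["cx"],m["cy"]])
m=camera_model("scene");T=np.linalg.inv(m["pose"]);f=240/np.tan(np.radians(m["fovy"])/2)
for p in ([.473,.147,.143],[.473,.147,.102]):
    q=T[:3,:3]@p+T[:3,3];px=q[:2]/q[2]*f+[m["cx"],m["cy"]];print("pad in crop",(px-[220,120])/.4)
E
```

```text
4.8 [ 0.5932 -0.1427  0.199 ] jawdeg -5.5 F [0.6 0.4 0. ] w 0.0602
shift [-15.8  16.4   8.9] turn [-0.1 -0.1  2.5]
0.8 [308.0, 152.9] 8771 [ 0.59071635 -0.08650074  0.1       ]
expected px [349.85660131 284.18811121]
expected px [344.0612772  247.78609998]
pad in crop [490.70725092 215.73479302]
pad in crop [483.39748703 250.93962514]
```

View pics/w2.png

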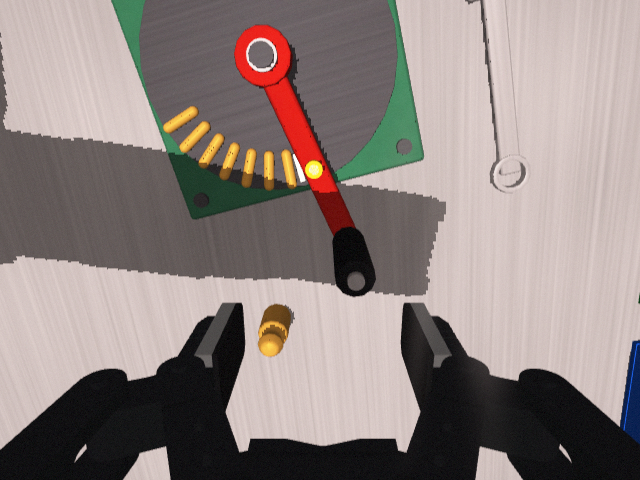

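The handle top shows at (356,281), where I expected (350,284). The white mark and seven teeth are clear, so I'll fit the tooth angles from this picture while fixing the grasp position.

```bash
python3 - <<'E'
from h import *
o=get_obs()
print("hand",atz("wrist",(356,281),.127,o),"piv",atz("wrist",(262,54),.06,o))
te=[(286,152,294,187),(269,153,269,188),(251,151,247,186),(235,145,223,177),(219,136,203,165),(206,124,184,149),(195,109,167,130)]
z=.035
A=[];b=[];C=[]
for t in te:
    p=atz("wrist",t[:2],z,o)[:2];q=atz("wrist",t[2:],z,o)[:2];d=(q-p)/np.linalg.norm(q-p);n=[-d[1],d[0]];A.append(n);b.append(np.dot(n,p));C.append((p+q)/2)
c=np.linalg.lstsq(np.array(A),np.array(b),rcond=None)[0];print("centre",c)
for c in (c,np.array([.5617,-.0276]),atz("wrist",(262,54),.06,o)[:2]):
    a=np.array([np.arctan2(*(k-c)[::-1]) for k in C]);print(np.degrees(a+np.arange(.1,1.4,.2)).round(1),[round(np.linalg.norm(k-c),3) for k in C])
E
python3 g.py "[.608,-.161,.076]" -8
```

```text
hand [ 0.61033235 -0.15473118  0.127     ] piv [ 0.56453828 -0.02178831  0.06      ]
centre [ 0.56348818 -0.0197097 ]
[-78.5 -78.5 -78.  -78.  -77.6 -77.3 -77.1] [np.float64(0.08), np.float64(0.079), np.float64(0.079), np.float64(0.078), np.float64(0.077), np.float64(0.077), np.float64(0.076)]
[-76.5 -77.7 -78.5 -79.8 -80.6 -81.3 -82. ] [np.float64(0.072), np.float64(0.071), np.float64(0.071), np.float64(0.07), np.float64(0.07), np.float64(0.07), np.float64(0.071)]
[-79.2 -79.5 -79.2 -79.4 -79.2 -79.  -78.9] [np.float64(0.078), np.float64(0.077), np.float64(0.077), np.float64(0.077), np.float64(0.077), np.float64(0.076), np.float64(0.076)]
4.9 [ 0.592  -0.1392  0.1991] jawdeg -5.4 F [ 0.6  0.1 -0.3] w 0.0599
shift [-20.5  18.5 123. ] turn [-0.2 -0.2  2.6]
```

Emit:
{"name": "jog_arm", "arguments": {"deltas": [[[-20,19,0,0,0,2.5,60],[0,0,0,0,0,0,60]]]}}

```text
clock: 5.1
eef_pos: [0.6082, -0.1584, 0.1984]
tool_rot: [0.752, 0.659, -0.001, -0.004]
ft_force: [-0.9, 0.3, -0.3]
grip_width: 0.06
```

```bash
python3 g.py "[.609,-.160,.076]" -8
```

```text
5.1 [ 0.6082 -0.1584  0.1984] jawdeg -7.6 F [-0.9  0.3 -0.3] w 0.06
shift [ -2.    1.8 122.4] turn [-0.4 -0.2  0.4]
```

Emit:
{"name": "jog_arm", "arguments": {"deltas": [[[-2,2,30,-0.4,-0.2,0.4,60],[0,0,30,0,0,0,60],[0,0,30,0,0,0,60],[0,0,25,0,0,0,60],[0,0,6,0,0,0,60]]]}}

```text
clock: 5.6
eef_pos: [0.6098, -0.1509, 0.0774]
tool_rot: [0.749, 0.663, 0.003, 0.001]
ft_force: [-0.2, -0.3, -0.8]
grip_width: 0.06
```

```bash
python3 g.py "[.609,-.160,.077]" -8
python3 - <<'E'
from h import *
im=camera("wrist");save("w3.png",im)
E
```

```text
5.6 [ 0.6098 -0.1509  0.0774] jawdeg -7.0 F [-0.2 -0.3 -0.8] w 0.06
shift [-9.1  0.3  0.4] turn [ 0.3 -0.2  1. ]
```

View pics/w3.png

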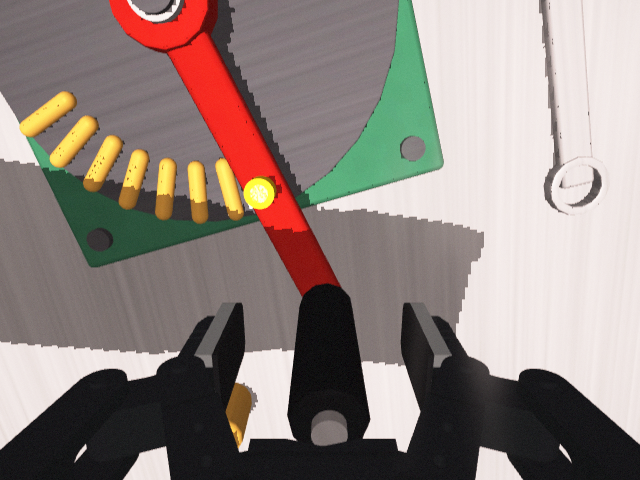

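The handle stands between the jaws, roughly centred at column 328, and the piston is clear. I'll correct the 9 mm drift and close.

Emit:
{"name": "jog_arm", "arguments": {"deltas": [[[-9,0,0,0,0,1,60],[-2,0,0,0,0,0,20],[0,0,0,0,0,0,15],[0,0,0,0,0,0,15]]]}}

```text
clock: 6.05
eef_pos: [0.6103, -0.1613, 0.0828]
tool_rot: [0.754, 0.657, 0.005, 0.003]
ft_force: [0.7, 0.7, -7.0]
grip_width: 0.0226
```

```bash
python3 g.py "[.609,-.160,.077]" -8
```

```text
6.05 [ 0.6103 -0.1613  0.0828] jawdeg -7.8 F [ 0.7  0.7 -7. ] w 0.0226
shift [ 1.1 -1.5  5.8] turn [ 0.6 -0.2  0.2]
```

```bash
cat > k.py <<'E'
from h import *
import sys
# lever angle past mark from TCP, and per-row tool shifts to go n rows of s rad clockwise
pv=np.array([.5643,-.0291]);mark=-79.3
n=int(sys.argv[1]);s=float(sys.argv[2])
o=get_obs();T=tool(o);p=T[:2,3];r=p-pv;a=np.arctan2(r[1],r[0]);F=np.array(o["ft_force"])
tan=np.array([np.sin(a),-np.cos(a)])
print(o["clock"],T[:3,3].round(4),"past mark",round(np.radians(mark)-a,3),"rad",np.linalg.norm(r).round(4),"Ftan",(F[:2]@tan).round(1),"Frad",(F[:2]@r/np.linalg.norm(r)).round(1),"Fz",F[2].round(1),"jaw",np.degrees(np.arctan2(T[1,1],T[0,1])).round(1))
q=p
for i in range(1,n+1):
    b=a-i*s;w=pv+.14*np.array([np.cos(b),np.sin(b)]);d=T[:3,:3].T@np.array([*(w-q),0]);print(np.round(d*1e3,1)[:2]);q=w
E
python3 k.py 5 .05
```

```text
6.05 [ 0.6103 -0.1613  0.0828] past mark -0.148 rad 0.1399 Ftan -0.9 Frad -0.4 Fz -7.0 jaw -7.8
[-3.1 -6.3]
[-2.7 -6.5]
[-2.4 -6.6]
[-2.  -6.7]
[-1.7 -6.8]
```

Emit:
{"name": "jog_arm", "arguments": {"deltas": [[[0,0,0,0,0,0,0],[-3,-6.3,0,0,0,0,0],[-2.7,-6.5,0,0,0,0,0]]]}}

```text
clock: 6.35
eef_pos: [0.6016, -0.1639, 0.0828]
tool_rot: [0.753, 0.658, 0.009, 0.005]
ft_force: [6.8, 0.8, -5.2]
grip_width: 0.0229
```

```bash
python3 k.py 5 .05
```

```text
6.35 [ 0.6016 -0.1639  0.0828] past mark -0.083 rad 0.1399 Ftan -6.8 Frad 1.1 Fz -5.2 jaw -7.7
[-2.7 -6.4]
[-2.3 -6.6]
[-1.9 -6.7]
[-1.6 -6.8]
[-1.2 -6.9]
```

Emit:
{"name": "jog_arm", "arguments": {"deltas": [[[-2.7,-7,0,0,0,0,0],[-2.3,-7,0,0,0,0,0]]]}}

```text
clock: 6.55
eef_pos: [0.5916, -0.1663, 0.0828]
tool_rot: [0.752, 0.659, 0.013, 0.008]
ft_force: [7.8, 0.8, -4.4]
grip_width: 0.0224
```

Emit:
{"name": "jog_arm", "arguments": {"deltas": [[[-2.1,-7,0,0,0,0,0],[-1.9,-7,0,0,0,0,0]]]}}

```text
clock: 6.75
eef_pos: [0.5819, -0.1678, 0.0829]
tool_rot: [0.752, 0.659, 0.017, 0.011]
ft_force: [15.2, 2.2, -9.8]
grip_width: 0.0223
```

```bash
python3 k.py 5 .05
```

```text
6.75 [ 0.5819 -0.1678  0.0829] past mark 0.061 rad 0.1398 Ftan -15.4 Frad -0.3 Fz -9.8 jaw -7.5
[-1.8 -6.8]
[-1.3 -6.9]
[-0.9 -6.9]
[-0.6 -7. ]
[-0.2 -7. ]
```

Emit:
{"name": "jog_arm", "arguments": {"deltas": [[[-1.6,-7,0,0,0,0,0]]]}}

```text
clock: 6.85
eef_pos: [0.5785, -0.1682, 0.0829]
tool_rot: [0.751, 0.66, 0.02, 0.013]
ft_force: [12.9, 0.8, -7.7]
grip_width: 0.0227
```

Emit:
{"name": "jog_arm", "arguments": {"deltas": [[[-1.3,-7,0,0,0,0,0]]]}}

```text
clock: 6.95
eef_pos: [0.5743, -0.1685, 0.0829]
tool_rot: [0.751, 0.66, 0.022, 0.015]
ft_force: [9.9, 0.9, -5.2]
grip_width: 0.0228
```

```bash
python3 k.py 5 .05; python3 g.py "[.609,-.160,.077]" -8
```

```text
6.95 [ 0.5743 -0.1685  0.0829] past mark 0.115 rad 0.1398 Ftan -9.9 Frad -0.2 Fz -5.2 jaw -7.4
[-1.4 -6.8]
[-0.9 -6.9]
[-0.5 -7. ]
[-0.2 -7. ]
[ 0.2 -7. ]
6.95 [ 0.5743 -0.1685  0.0829] jawdeg -7.4 F [ 9.9  0.9 -5.2] w 0.0228
shift [12.8 33.   7.8] turn [ 2.9 -0.8  0.7]
```

Emit:
{"name": "jog_arm", "arguments": {"deltas": [[[-1.2,-8,0,1,-0.3,0,0],[-0.9,-8,0,1,-0.3,0,0]]]}}

```text
clock: 7.15
eef_pos: [0.5622, -0.1691, 0.0828]
tool_rot: [0.751, 0.661, 0.009, 0.008]
ft_force: [8.2, -0.7, -7.6]
grip_width: 0.0226
```

Emit:
{"name": "jog_arm", "arguments": {"deltas": [[[-0.7,-8,0,1,-0.3,0,0],[-0.5,-8,0,1,0,0,0]]]}}

```text
clock: 7.35
eef_pos: [0.5536, -0.1687, 0.0831]
tool_rot: [0.75, 0.661, 0.001, 0.002]
ft_force: [17.1, -0.1, -17.6]
grip_width: 0.0227
```

```bash
python3 k.py 5 .05; python3 g.py "[.609,-.160,.077]" -8
```

```text
7.35 [ 0.5536 -0.1687  0.0831] past mark 0.263 rad 0.14 Ftan -17.0 Frad -1.2 Fz -17.6 jaw -7.2
[-0.2 -7. ]
[ 0.2 -7. ]
[ 0.5 -7. ]
[ 0.9 -6.9]
[ 1.2 -6.9]
7.35 [ 0.5536 -0.1687  0.0831] jawdeg -7.2 F [ 17.1  -0.1 -17.6] w 0.0227
shift [15.6 53.9  6.3] turn [0.2 0.1 0.8]
```

Emit:
{"name": "jog_arm", "arguments": {"deltas": [[[0,-7,1,0.3,0,0,0]]]}}

```text
clock: 7.45
eef_pos: [0.5527, -0.1686, 0.0829]
tool_rot: [0.75, 0.661, 0.003, 0.005]
ft_force: [15.1, -1.6, -9.6]
grip_width: 0.0224
```

Emit:
{"name": "jog_arm", "arguments": {"deltas": [[[0.2,-7,1,0.4,0,0,0]]]}}

```text
clock: 7.55
eef_pos: [0.5522, -0.1685, 0.0829]
tool_rot: [0.75, 0.662, 0.005, 0.007]
ft_force: [14.3, -2.6, -9.5]
grip_width: 0.0225
```

Emit:
{"name": "jog_arm", "arguments": {"deltas": [[[0.4,-7,1,0.4,0,0,0]]]}}

```text
clock: 7.65
eef_pos: [0.5512, -0.1684, 0.0829]
tool_rot: [0.75, 0.662, 0.007, 0.009]
ft_force: [12.8, -2.5, -8.7]
grip_width: 0.0227
```

```bash
python3 k.py 5 .05; python3 g.py "[.609,-.160,.077]" -8
```

```text
7.65 [ 0.5512 -0.1684  0.0829] past mark 0.28 rad 0.14 Ftan -12.9 Frad 1.3 Fz -8.7 jaw -7.1
[-0.1 -7. ]
[ 0.3 -7. ]
[ 0.7 -7. ]
[ 1.  -6.9]
[ 1.3 -6.9]
7.65 [ 0.5512 -0.1684  0.0829] jawdeg -7.1 F [12.8 -2.5 -8.7] w 0.0227
shift [15.6 56.1  7.2] turn [1.3 0.1 0.9]
```

Emit:
{"name": "jog_arm", "arguments": {"deltas": [[[0.1,-8,0,0.5,0,0,0]]]}}

```text
clock: 7.75
eef_pos: [0.548, -0.1681, 0.083]
tool_rot: [0.75, 0.662, 0.007, 0.009]
ft_force: [12.3, -0.5, -13.2]
grip_width: 0.0227
```

Emit:
{"name": "jog_arm", "arguments": {"deltas": [[[0.5,-8,0,0.5,0,0,0]]]}}

```text
clock: 7.85
eef_pos: [0.5438, -0.1676, 0.0829]
tool_rot: [0.749, 0.662, 0.006, 0.009]
ft_force: [9.0, -2.8, -10.0]
grip_width: 0.0228
```

Emit:
{"name": "jog_arm", "arguments": {"deltas": [[[0.8,-8,0,0.5,0,0,0]]]}}

```text
clock: 7.95
eef_pos: [0.5391, -0.1668, 0.0829]
tool_rot: [0.749, 0.662, 0.005, 0.008]
ft_force: [8.3, -2.2, -8.1]
grip_width: 0.0225
```

Emit:
{"name": "jog_arm", "arguments": {"deltas": [[[1,-8,0,0.5,0,0,0]]]}}

```text
clock: 8.05
eef_pos: [0.5343, -0.1658, 0.0829]
tool_rot: [0.75, 0.662, 0.003, 0.008]
ft_force: [8.6, -3.6, -9.0]
grip_width: 0.0228
```

```bash
python3 k.py 5 .05; python3 g.py "[.609,-.160,.077]" -8
```

```text
8.05 [ 0.5343 -0.1658  0.0829] past mark 0.403 rad 0.14 Ftan -9.2 Frad 1.7 Fz -9.0 jaw -7.1
[ 0.8 -7. ]
[ 1.2 -6.9]
[ 1.5 -6.8]
[ 1.8 -6.7]
[ 2.2 -6.6]
8.05 [ 0.5343 -0.1658  0.0829] jawdeg -7.1 F [ 8.6 -3.6 -9. ] w 0.0228
shift [15.1 73.4  7. ] turn [0.9 0.3 0.9]
```

Two clicks so far, near 0.1 and 0.28. I'm going on to the third, due at about 0.5.

Emit:
{"name": "jog_arm", "arguments": {"deltas": [[[1,-8,0,0.7,0,0,0],[1.4,-8,0,0.5,0,0,0]]]}}

```text
clock: 8.25
eef_pos: [0.5262, -0.1638, 0.0831]
tool_rot: [0.75, 0.662, 0.001, 0.006]
ft_force: [15.2, -5.0, -15.7]
grip_width: 0.0227
```

Emit:
{"name": "jog_arm", "arguments": {"deltas": [[[1.6,-8,0,0.5,0,0,0]]]}}

```text
clock: 8.35
eef_pos: [0.5237, -0.1631, 0.0831]
tool_rot: [0.75, 0.661, 0.001, 0.008]
ft_force: [13.6, -5.0, -15.9]
grip_width: 0.0225
```

Emit:
{"name": "jog_arm", "arguments": {"deltas": [[[1.8,-8,0,0.5,0,0,0]]]}}

```text
clock: 8.45
eef_pos: [0.5206, -0.1622, 0.083]
tool_rot: [0.75, 0.661, 0.0, 0.009]
ft_force: [11.2, -4.9, -13.3]
grip_width: 0.0227
```

Emit:
{"name": "jog_arm", "arguments": {"deltas": [[[2,-8,0,0.5,0,0,0]]]}}

```text
clock: 8.55
eef_pos: [0.517, -0.1609, 0.083]
tool_rot: [0.75, 0.661, -0.001, 0.009]
ft_force: [9.3, -4.1, -11.3]
grip_width: 0.0225
```

```bash
python3 k.py 5 .05; python3 g.py "[.609,-.160,.077]" -8
```

```text
8.55 [ 0.517  -0.1609  0.083 ] past mark 0.532 rad 0.14 Ftan -10.2 Frad 0.7 Fz -11.3 jaw -7.2
[ 1.7 -6.8]
[ 2.  -6.7]
[ 2.4 -6.6]
[ 2.7 -6.5]
[ 3.  -6.3]
8.55 [ 0.517  -0.1609  0.083 ] jawdeg -7.2 F [  9.3  -4.1 -11.3] w 0.0225
shift [12.6 91.1  7. ] turn [0.7 0.7 0.7]
```

Third click passed (the force peaked near 0.47). Next is the fourth crest at about 0.7, target 0.80.

Emit:
{"name": "jog_arm", "arguments": {"deltas": [[[2,-8,0,0.4,0.3,0,0],[2.3,-8,0,0.4,0.3,0,0]]]}}

```text
clock: 8.75
eef_pos: [0.5082, -0.1574, 0.0829]
tool_rot: [0.751, 0.661, 0.002, 0.006]
ft_force: [8.6, -3.1, -10.9]
grip_width: 0.0229
```

Emit:
{"name": "jog_arm", "arguments": {"deltas": [[[2.7,-8,0,0.4,0.2,0,0]]]}}

```text
clock: 8.85
eef_pos: [0.5037, -0.1553, 0.0829]
tool_rot: [0.751, 0.66, 0.002, 0.006]
ft_force: [8.4, -3.7, -11.2]
grip_width: 0.0229
```

Emit:
{"name": "jog_arm", "arguments": {"deltas": [[[3,-8,0,0.4,0.2,0,0]]]}}

```text
clock: 8.95
eef_pos: [0.5002, -0.1535, 0.0831]
tool_rot: [0.751, 0.66, 0.003, 0.006]
ft_force: [15.1, -8.0, -17.3]
grip_width: 0.0226
```

```bash
python3 k.py 5 .05; python3 g.py "[.609,-.160,.077]" -8
```

```text
8.95 [ 0.5002 -0.1535  0.0831] past mark 0.662 rad 0.14 Ftan -17.1 Frad 0.1 Fz -17.3 jaw -7.4
[ 2.5 -6.5]
[ 2.9 -6.4]
[ 3.2 -6.2]
[ 3.5 -6.1]
[ 3.8 -5.9]
8.95 [ 0.5002 -0.1535  0.0831] jawdeg -7.4 F [ 15.1  -8.  -17.3] w 0.0226
shift [  7.6 108.6   7.5] turn [0.8 0.2 0.6]
```

Emit:
{"name": "jog_arm", "arguments": {"deltas": [[[3,-8,0,0.4,0,0,0]]]}}

```text
clock: 9.05
eef_pos: [0.4975, -0.1522, 0.0831]
tool_rot: [0.752, 0.66, 0.003, 0.008]
ft_force: [13.5, -6.9, -16.4]
grip_width: 0.0227
```

Emit:
{"name": "jog_arm", "arguments": {"deltas": [[[3,-7,0,0.4,0,0,0]]]}}

```text
clock: 9.15
eef_pos: [0.4948, -0.1507, 0.083]
tool_rot: [0.752, 0.659, 0.002, 0.01]
ft_force: [9.2, -6.5, -12.0]
grip_width: 0.0225
```

Emit:
{"name": "jog_arm", "arguments": {"deltas": [[[3,-7,0,0.4,0,0,0]]]}}

```text
clock: 9.25
eef_pos: [0.4917, -0.1489, 0.083]
tool_rot: [0.752, 0.659, 0.001, 0.011]
ft_force: [8.4, -5.3, -11.3]
grip_width: 0.0225
```

```bash
python3 k.py 3 .05; python3 g.py "[.609,-.160,.077]" -8
```

```text
9.25 [ 0.4917 -0.1489  0.083 ] past mark 0.731 rad 0.1401 Ftan -9.9 Frad 0.2 Fz -11.3 jaw -7.6
[ 3.  -6.3]
[ 3.3 -6.2]
[ 3.6 -6. ]
9.25 [ 0.4917 -0.1489  0.083 ] jawdeg -7.6 F [  8.4  -5.3 -11.3] w 0.0225
shift [  4.7 117.6   8. ] turn [1.  0.8 0.4]
```

Emit:
{"name": "jog_arm", "arguments": {"deltas": [[[3.3,-7,0,0.3,0,0,0],[3.5,-6,0,0.3,0,0,0]]]}}

```text
clock: 9.45
eef_pos: [0.4849, -0.1446, 0.083]
tool_rot: [0.753, 0.657, -0.001, 0.013]
ft_force: [6.1, -7.6, -9.2]
grip_width: 0.0226
```

```bash
python3 k.py 3 .05
```

```text
9.45 [ 0.4849 -0.1446  0.083 ] past mark 0.789 rad 0.1401 Ftan -9.3 Frad 2.9 Fz -9.2 jaw -7.8
[ 3.4 -6.1]
[ 3.6 -6. ]
[ 3.9 -5.8]
```

Emit:
{"name": "jog_arm", "arguments": {"deltas": [[[2,-3.5,0,0.3,0,0,0]]]}}

```text
clock: 9.55
eef_pos: [0.4838, -0.1439, 0.083]
tool_rot: [0.754, 0.657, -0.003, 0.014]
ft_force: [7.0, -6.7, -10.6]
grip_width: 0.0228
```

```bash
python3 k.py 1 .05; python3 - <<'E'
from h import *
for i in range(10): im=camera("top")
save("t2.png",im); cv2.imwrite("pics/t2c.png",cv2.resize(im[160:370,170:450,::-1],(800,600),interpolation=3))
save("w4.png",camera("wrist"))
E
python3 k.py 1 .05
```

```text
9.55 [ 0.4838 -0.1439  0.083 ] past mark 0.798 rad 0.1402 Ftan -9.6 Frad 1.5 Fz -10.6 jaw -7.8
[ 3.5 -6.1]
10.1 [ 0.4838 -0.1439  0.0829] past mark 0.798 rad 0.1402 Ftan -8.9 Frad 1.5 Fz -9.7 jaw -7.8
[ 3.5 -6. ]
```

View pics/w4.png

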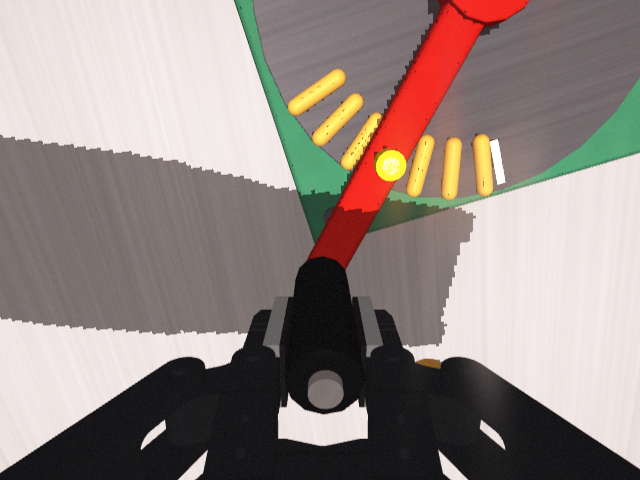

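View pics/t2c.png

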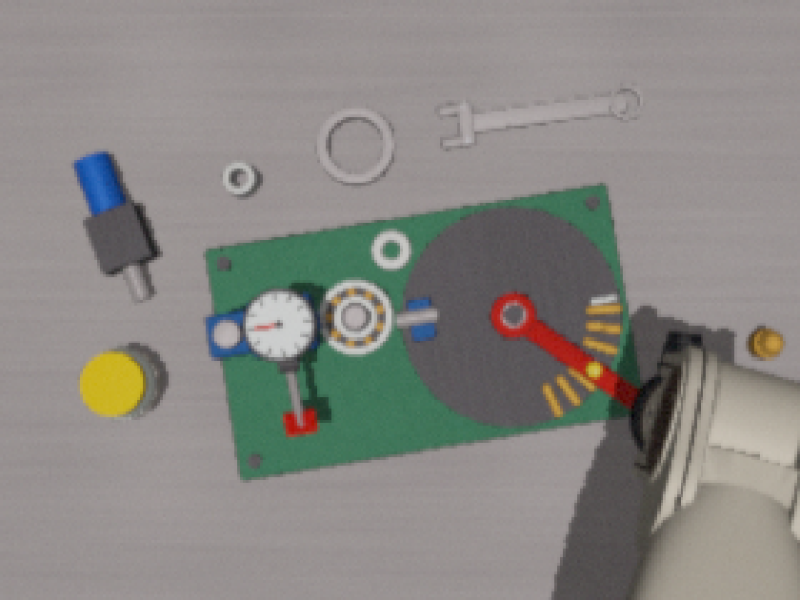

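Three teeth and the white mark are visible behind the lever and three ahead, with one hidden under the arm. The bystanders haven't moved and the pad is down. I'll check the angle with calibrated geometry, since parallax matters here.

```bash
python3 - <<'E'
from h import *
o=get_obs()
g=lambda p,z:atz("wrist",p,z,o)[:2]
def ang(p,q,z): d=g(q,z)-g(p,z); return np.degrees(np.arctan2(d[1],d[0]))
te={1:(482,138,487,191),2:(454,141,449,195),3:(428,139,414,192),5:(376,117,347,164),6:(358,98,318,140),7:(340,74,294,110)}
for z in (.03,.04):
    a={k:ang(t[:2],t[2:],z)+np.degrees(.2*k-.1) for k,t in te.items()};print("mark from teeth",{k:round(v,1) for k,v in a.items()},np.mean(list(a.values())))
print("mark",ang((493,140),(501,184),.03))
print("arm edges z.05", ang((447,10),(306,258),.05),ang((485,37),(346,266),.05))
cap=g((390,165),.066);h=g((325,389),.127);print("cap->handle",np.degrees(np.arctan2(*(h-cap)[::-1])),cap,h)
pv=np.array([.5643,-.0291]);print("pivot->cap",np.degrees(np.arctan2(*(cap-pv)[::-1])),np.linalg.norm(cap-pv))
# top camera: pivot -> cap
s=.35;P=lambda u,v:(170+u*s,160+v*s)
p=atz("top",P(513,315),.06);c=atz("top",P(594,370),.066);m=atz("top",P(604,299),.03);
A=lambda q:np.degrees(np.arctan2(*(q-p)[1::-1]));print("top: cap",A(c),"mark",A(m),"diff rad",np.radians(A(m)-A(c)))
E
```

```text
mark from teeth {1: np.float64(-79.4), 2: np.float64(-80.1), 3: np.float64(-79.9), 5: np.float64(-77.4), 6: np.float64(-79.3), 7: np.float64(-77.1)} -78.8721440326773
mark from teeth {1: np.float64(-79.4), 2: np.float64(-80.1), 3: np.float64(-79.9), 5: np.float64(-77.4), 6: np.float64(-79.3), 7: np.float64(-77.1)} -78.87214403267727
mark -79.89528321791906
arm edges z.05 -126.43832429029797 -126.52284569882494
cap->handle -123.47199153546312 [ 0.51856952 -0.0902127 ] [ 0.48478977 -0.14130258]
pivot->cap -126.8074171541986 0.07632849794497232
top: cap -124.64833886060055 mark -79.81474073732524 diff rad 0.7824939027671047
```

All the estimates put the lever 0.78–0.83 rad past the mark (target 0.80). It's standing still at the plain spring force, so I'm handing in.

```bash
python3 -c "
from h import *
job_done();o=get_obs();print(o['clock'],o['eef_pos'],o['ft_force'],o['grip_width'])"
```

```text
the job is handed in; nothing more can be done
the job is handed in; nothing more can be done
```

The job is handed in. The lift lever is pressed down, and the ratchet lever is held four clicks on, between the fourth and fifth teeth. No verdict was reported.

- **Lift lever:** I pressed the pad from above until it met its stop, at TCP height 0.101 m with 27 N. The camera afterwards still showed it down. I judged its angle only from the pad's height.
- **Ratchet lever:** I gripped the black handle (opening 22.6 mm) and swung it through four clicks. Each showed as a force peak of 15–17 N falling back to about 9–10 N. By the tool position, the last one came just short of 0.7 rad past the mark.
- **Final hold:** The lever stayed at 0.798 rad past the mark, without drift, over the last 0.55 s I measured, with about 9 N of spring pull on the tool. The top and wrist cameras give 0.78–0.83 rad, inside the allowed 0.72–0.88.
- **Disagreements:** One rougher line in the wrist picture (plunger cap to handle) gave about 0.77 rad. The force peaks for clicks 1–3 came 0.02–0.03 rad before the nominal tooth angles.
- **Loose parts:** None had visibly moved in the last top view.
- **Last reading missing:** The state reading I tried after the hand-in was refused, so the last values are from just before it, at 10.1 s.

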